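# Raise the shields of a blue-light viewer and hold its sprung cover at the 30-degree line

## Task

A colleague is about to pick colonies from the dish on the blue-light viewer. Swing both amber side shields of the viewer up until they stand upright, keeping the cover shut meanwhile; then lift the spring-loaded amber cover by its front handle until it stands open at 30 degrees, where the white lower edges of its sides lie along the long white lines on the shields, and hold it there: finish while still holding it, because its spring shuts it when it is let go. Leave the dish and the other things on the bench where they are.

Things in the scene. Friction and masses are not known exactly. Their poses are not given: they have to be found in the camera images.
- viewer: Blue-light viewer: pale grey flat instrument, fixed to the bench, with a glowing blue window in its top, 192 mm deep (x), 196 wide (y), 40 high. Origin on the bench under it (box from 92 mm in front to 100 mm behind it); x from its front panel (switch, knob) to its back, y to its left, z up.
- shield_left (a joint): Left (+y) amber side shield, rad: 0 = folded out level, 1.571 (stop) = upright. Hinge line along the viewer's x at y +105, z 32 mm. Panel 4 mm thick, x -70 to +78 mm, 104 mm high in front, 26 mm at the back, 0.12 kg; hinge friction 0.13 N m keeps it at any angle. Bears fine ticks and a long white line that, upright, rises forward at 30 degrees from the cover's hinge.
- shield_left_tab (a point): Grip point of the dark lift tab of the left shield: a tongue 18 mm wide (viewer's x), 8 mm thick, that runs 38 mm out past the panel's edge, both sides free. The point is 129 mm from the shield's hinge line, 25 mm past the panel's edge, 13 mm short of the tab's end, at viewer x = -48 mm. Pinched along the viewer's x from above, the tab turns between the fingers.
- shield_right (a joint): Right (-y) amber side shield, mirror image of the left one, rad: 0 = folded out level, 1.571 (stop) = upright. Hinge line along the viewer's x at y -105, z 32 mm of the viewer; same size, weight, friction and white line.
- shield_right_tab (a point): Grip point of the dark lift tab of the right shield, mirror image of the left one: 18 mm wide (viewer's x), 8 mm thick, 38 mm out past the panel's edge; the point is 129 mm from the shield's hinge line, 13 mm short of the tab's end, at viewer x = -48 mm.
- cover (a joint): Opening of the amber cover, rad: 0 = shut, grows as its front rises; the white lines are at 0.524 (30 degrees). A hood 166 mm deep, 184 wide, 24 high, with white lower edges; hinge line along the viewer's y at x +82, z 44 mm of the viewer. Spring and weight press it shut: about 2.5 N at the handle when shut, about 5 N at 30 degrees.
- cover_handle (a point): Grip point of the cover's black front handle: a level tongue 20 mm wide (viewer's y), 14 mm thick, standing out 49 mm at the middle of the front edge, sides and underside free (beyond the box). The point is 199 mm in front of the cover's hinge line, 14 mm above it when shut, 16 mm short of the handle's end. Pinched along the viewer's y, it turns between the fingers.
- dish: Petri dish, 90 mm across, 15 mm high, lying loose on the window under the cover; origin at the centre of its underside. Not to be touched.
- dish_a: Petri dish (90 mm, 15 mm high), the lower one of a stack of two to the left of the viewer; bystander.
- dish_b: Petri dish (90 mm, 15 mm high), the upper one of the stack; bystander.
- well_plate: Clear six-well plate, 85 x 127 x 20 mm, flat on the bench at the left; bystander.
- tally_counter: Grey hand tally counter, 35 x 45 x 57 mm, standing at the left; bystander.
- forceps: Steel forceps, 125 mm long, 9 mm high, flat on the bench near its front edge; bystander.
- marker: Blue and white marker pen, 135 mm long, 16 mm thick, flat on the bench near its front edge; bystander.

How it is judged:
By the outcome, as a careful person would: the job done as asked, in the order asked, and still so for the second after the job is handed in, while the arm keeps its last pose, push and grip.
It also fails if it takes over 61 s, if anything falls off the work surface, if the arm or the gripper's body presses on something with over 40 N, if the wrist force passes 120 N, or if a joint passes its speed limit or range.

## Robot

A 6-joint arm with a two-finger parallel gripper is mounted at the origin on a cart in front of the work surface, level with it; the furniture and walls round the work are solid. World frame = base frame: x ahead of the robot, y to its left, z up, the work surface at z = 0. Lengths are in m, angles in rad, forces in N, time in s.
With the tool pointing down it reaches from about 0.225 to 0.875 m from the base axis. Payload 3.4 kg.
Tool frame: the origin (TCP) lies at the very end of the fingers, on their centre line; the grasp point (between the pads) lies 19 mm behind it; z points along the fingers, y is the line along which they close (so a half turn about z gives the same grasp; the last joint's range is limited). The gripper opens to 85 mm and grips with 20 to 120 N. Pads are 22 mm wide; open, the fingers measure 114 mm over their backs; the gripper's body (76 mm by 85 mm) begins 54 mm behind the grasp point. The pads swing forward as they close: fully open they stand 13 mm farther back than shut.
Start: joints at [1.037, 0.276, 1.505, -0, 1.361, -0.121], TCP at [0.231, 0.527, 0.231] pointing down, gripper open.
Joint ranges: [-2.89, 2.89], [-0.75, 2.08], [0.22, 2.7], [-1.18, 4.32], [0.11, 2.71], [-2.7, 2.7]. Speed limits (rad/s): [2.57, 2.57, 3.14, 3.14, 3.14, 3.14].

## Interface

Orientations are given as a unit quaternion [w, x, y, z].
In Python, from rig import readout, vision, manip gives the robot as it stands.
- The arm moves only by the shell command python3 -m handwheel 'ROWS' [FORCE]. ROWS is JSON, a list of rows, each a list of 3 entries, a list of its own where there are three numbers: the shift along the tool's x, y, z in mm, then the turn, a rotation vector about the tool's x, y, z in units of 6 degrees (1.0 is 6 degrees), then the closure, from -1 (fully open) to 1 (shut), so that 0 is half open. A call has 1 to 20 rows; each row shifts and turns the commanded pose from where the row before left it, along the tool's axes as they then stand; what a row does not reach is not made up. A row lasts 1/8 s, in which the tool goes at most 62.5 mm and 10.7 degrees, less where a joint would pass 70% of its speed; a pose out of reach is approached as far as the arm can. A call is refused whole if a number of a shift passes 62.5 or a number of a turn 1, either way. A call with a gripper value outside its range is refused whole. The fingers move at their own pace and stop on an object; FORCE is the grip in N (left out, the last holds). Time passes only in rows, so rows that do not move let the fingers close. It gives the time, the measured TCP pose, the force, the opening and the grip force at its end, in the units of the state.
- readout.get_state(): the state, without advancing time (a new reading comes with each control period).
- vision.get_image(name): name is "side" or "top" or "wrist"; returns the picture (400x640x3 uint8, blue, green, red); there is no depth.
- vision.camera_params(name): a dict with "intrinsics" (3x3 intrinsics, pixels), "dist" ([k1, k2, p1, p2, k3] as OpenCV has them; the pictures are not rectified), "rvec" (rotation vector, rad) and "tvec" (3), from world to camera coordinates, as OpenCV has them; the wrist camera has in their place "hand_eye" (4x4, takes a point from camera to tool coordinates, whose origin is the TCP and whose axes are the flange's). Camera axes: x right, y down, z forward; pixel columns grow to the right and rows downward; lengths in m; the calibration is good to about 2 mm. A picture is of the moment at which its call begins: read the wrist's pose just before it. camera_params takes no time and is no camera call.
- manip.sign_off(): hands the job in; it is judged then, once.
The state is a dict: "clock": time; "qpos": joint angles; "qd": joint speeds; "effort": joint torques, N m; "position": TCP position; "ee_rot": TCP orientation; "contact_force": force on the tool from outside, world axes, zero at the start; "moment": the same for the moment, N m; "width": finger opening in m; "gripper_force": force on a finger pad.
Only numpy, scipy, OpenCV 4.12 (cv2) and the standard library are available. Lean on these libraries where they do the work, as an engineer would, in place of code of your own. Each camera call takes 0.05 s, during which the arm holds its last target. There are 200 camera calls.

## Working session

There is one attempt and no reset: what is moved stays moved. The work goes in short steps, Python scripts to look and compute and a shell command to move; the robot and the scene stay as the last step left them, time stands still between calls to the robot, and variables do not carry over. Pictures are saved under pics/ and viewed, at most 10 in all, crops included, and the job is handed in when it is done.

```bash
mkdir -p pics; ls
python3 - <<'E'
from rig import readout, vision
import cv2
s=readout.get_state(); print({k:s[k] for k in ('clock','position','ee_rot','width','qpos')})
for n in ('top','side'):
    cv2.imwrite(f'pics/{n}0.png',vision.get_image(n))
    p=vision.camera_params(n); print(n,p)
print(vision.camera_params('wrist'))
E
```

```text
pics
{'clock': 0.0, 'position': array([0.23039315, 0.52624644, 0.23043026]), 'ee_rot': array([-3.02622828e-04,  2.04905351e-01,  9.78781363e-01, -8.64873926e-04]), 'width': 0.08514399094668786, 'qpos': array([ 1.03701674e+00,  2.76596252e-01,  1.50615503e+00,  1.71951527e-05,
        1.36067387e+00, -1.21048997e-01])}
top {'intrinsics': array([[437.91252843,   0.        , 315.83388002],
       [  0.        , 437.91252843, 203.839907  ],
       [  0.        ,   0.        ,   1.        ]]), 'dist': array([-0.0726049,  0.       ,  0.       ,  0.       ,  0.       ]), 'rvec': array([ 2.20699157, -2.15189303,  0.11691484]), 'tvec': array([0.19034583, 0.54417072, 1.36923862])}
side {'intrinsics': array([[385.62812693,   0.        , 323.77031192],
       [  0.        , 385.62812693, 198.80063067],
       [  0.        ,   0.        ,   1.        ]]), 'dist': array([-0.07462531,  0.        ,  0.        ,  0.        ,  0.        ]), 'rvec': array([ 0.06692758, -2.70928164,  1.57068022]), 'tvec': array([ 0.53532465, -0.03228543,  1.22403846])}
{'intrinsics': array([[353.45989369,   0.        , 319.56657223],
       [  0.        , 353.45989369, 201.54187555],
       [  0.        ,   0.        ,   1.        ]]), 'dist': array([-0.06327914,  0.        ,  0.        ,  0.        ,  0.        ]), 'hand_eye': array([[ 9.97478451e-05, -9.62508447e-01, -2.71251690e-01,
         6.95471036e-02],
       [ 9.99999824e-01, -6.27306997e-05,  5.90325007e-04,
         2.60842193e-04],
       [-5.85208614e-04, -2.71251701e-01,  9.62508271e-01,
        -1.43390126e-01],
       [ 0.00000000e+00,  0.00000000e+00,  0.00000000e+00,
         1.00000000e+00]])}
```

View pics/top0.png

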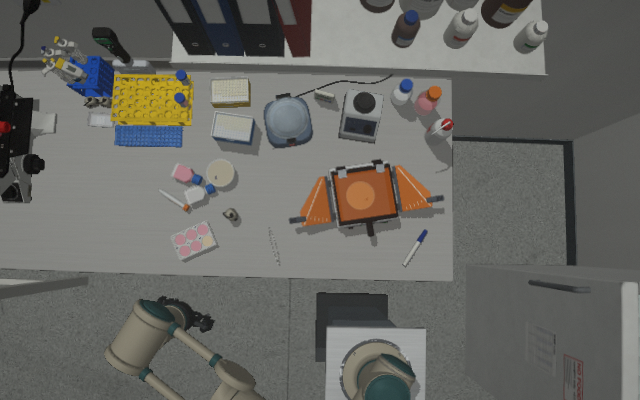

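View pics/side0.png

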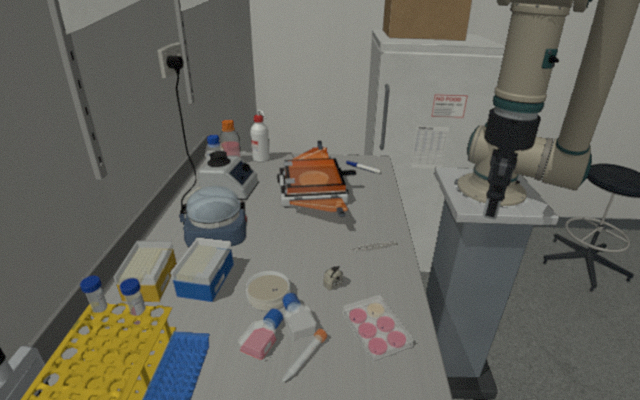

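The top view shows the viewer at about (365,195), the left shield tab at about (296,220), the right tab at (437,199) and the cover handle at (370,228). I'll enlarge both views.

Run:
```python
import cv2, numpy as np
a=cv2.imread('pics/top0.png')[145:245,280:450]; b=cv2.imread('pics/side0.png')[135:220,265:365]
a=cv2.resize(a,None,fx=4.6,fy=4.6,interpolation=cv2.INTER_CUBIC)
cv2.imwrite('pics/topc.png',cv2.convertScaleAbs(a,alpha=1.3))
b=cv2.resize(b,None,fx=7,fy=7,interpolation=cv2.INTER_CUBIC); cv2.imwrite('pics/sidec.png',b)
```

```text
(no output)
```

View pics/topc.png

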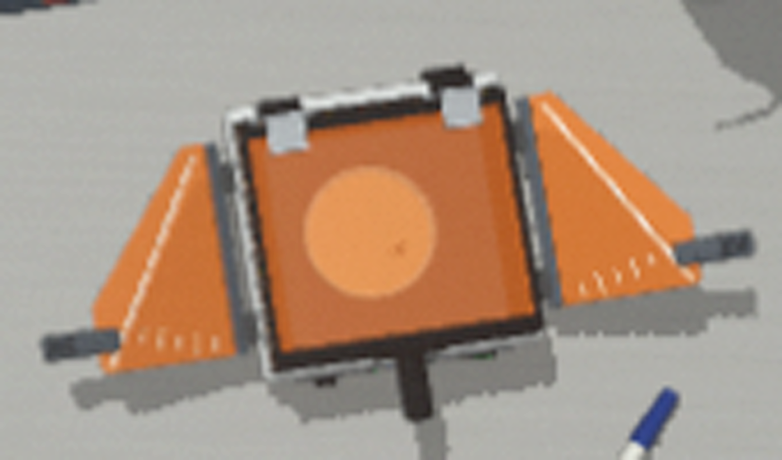

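View pics/sidec.png

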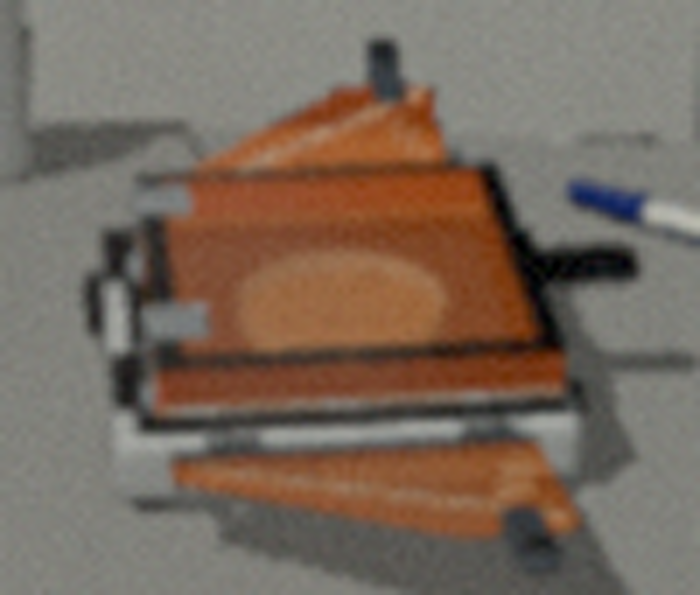

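Clicked points come from the crops: tabs, panel corners, hinge ends and handle end. Next I fit x, y, yaw and both shield angles.

```bash
cat > h.py <<'E'
import numpy as np, cv2
from scipy.optimize import least_squares
from scipy.spatial.transform import Rotation as R
from rig import readout, vision
def vp(p,a,side=1):  # shield point: x, radius -> viewer frame
    return lambda t: np.array([p, side*(.105+a*np.cos(t)), .032+a*np.sin(t)])
def toworld(v,q):
    c,s=np.cos(q[2]),np.sin(q[2]); return np.array([q[0]+c*v[0]-s*v[1], q[1]+s*v[0]+c*v[1], v[2]])
def pt(k,q):
    kind,x,r=k
    v={'L':lambda:vp(x,r)(q[3]),'R':lambda:vp(x,r,-1)(q[4]),
       'C':lambda:np.array([.082-x*np.cos(q[5])-r*np.sin(q[5]),0,.044+r*np.cos(q[5])+0*x]) + np.array([0,0,x*np.sin(q[5])])}[kind]()
    return toworld(v,q)
def proj(P,cam):
    p=vision.camera_params(cam)
    return cv2.projectPoints(np.array([P]),p['rvec'],p['tvec'],p['intrinsics'],p['dist'])[0].ravel()
E
python3 - <<'E'
from h import *
T=lambda u,v:(280+(u+.5)/4.6-.5,145+(v+.5)/4.6-.5); S=lambda u,v:(265+(u+.5)/7-.5,135+(v+.5)/7-.5)
o=[('top',('L',-.048,.142),T(42,348)),('top',('L',-.07,.104),T(106,371)),('top',('L',.078,.026),T(183,147)),('top',('L',-.07,0),T(247,350)),('top',('L',.078,0),T(210,147)),
('top',('R',-.048,.142),T(753,242)),('top',('R',-.07,.104),T(700,283)),('top',('R',-.07,0),T(553,305)),('top',('R',.078,0),T(525,100)),('top',('R',.078,.026),T(552,93)),
('top',('C',.215,.014),T(419,418)),
('side',('L',-.048,.142),S(538,565)),('side',('L',-.07,.104),S(580,525)),('side',('R',-.048,.142),S(382,42)),('side',('R',-.07,.104),S(432,88)),('side',('C',.215,.014),S(635,263))]
f=lambda q:np.concatenate([proj(pt(k,[*q,0]),c)-np.array(u) for c,k,u in o])
r=least_squares(f,[.55,0,.1,.1,.1],loss='soft_l1'); print(r.x.round(4)); print(f(r.x).reshape(-1,2).round(1).tolist())
q=[*r.x,0]; np.save('q.npy',q)
for n,k in (('Ltab',('L',-.048,.129)),('Rtab',('R',-.048,.129)),('handle',('C',.199,.014)),('hopen',('C',.199,.014))):
    if n=='hopen': q[5]=.524
    print(n,pt(k,q).round(4))
for s,i in (('L',3),('R',4)):
    for a in (30,60,80,90):
        q2=list(q);q2[i]=np.radians(a);print(s,a,pt((s,-.048,.129),q2).round(4))
E
```

```text
[0.5708 0.0544 0.1718 0.2115 0.2788]
[[0.1, 0.3], [-0.8, 0.7], [-0.4, -0.1], [0.6, 0.8], [1.6, -1.0], [0.1, 0.3], [0.5, 0.4], [-0.7, 0.9], [-2.1, -0.0], [0.1, -0.0], [0.2, 0.8], [-0.4, -0.2], [-0.6, 0.1], [-1.0, 0.0], [-0.7, -0.2], [-0.4, 0.2]]
Ltab [0.484  0.2739 0.0591]
Rtab [ 0.5627 -0.1795  0.0675]
handle [0.4555 0.0344 0.058 ]
hopen [0.4749 0.0377 0.1557]
L 30 [0.4865 0.2597 0.0965]
L 60 [0.4945 0.2132 0.1437]
L 80 [0.5017 0.1717 0.159 ]
L 90 [0.5056 0.1496 0.161 ]
R 30 [ 0.5606 -0.1674  0.0965]
R 60 [ 0.5525 -0.1208  0.1437]
R 80 [ 0.5453 -0.0794  0.159 ]
R 90 [ 0.5415 -0.0573  0.161 ]
```

```bash
cat >> h.py <<'E'
def frame(yaw,tilt=None):
    d=np.array([np.cos(yaw),np.sin(yaw),0]); z=np.array([0,0,-1.]); M=np.c_[np.cross(d,z),d,z]
    return M
def plan(P,yaw):
    s=readout.get_state(); w,x,y,z=s['ee_rot']; A=R.from_quat([x,y,z,w]).as_matrix(); B=frame(yaw)
    rv=R.from_matrix(A.T@B).as_rotvec(degrees=True)/6
    print('turn(6deg)',rv.round(2),'then shift mm (new axes)',(B.T@(np.array(P)-s['position'])*1000).round(1),'t',round(s['clock'],2))
E
python3 - <<'E'
from h import *
q=np.load('q.npy'); L=pt(('L',-.048,.129),q); L[2]=.15; plan(L,q[2]); print(L,np.degrees(q[2]))
E
```

```text
turn(6deg) [-0.02  0.01  9.42] then shift mm (new axes) [-292.1  206.7   80.5] t 0.1
[0.48399304 0.2738797  0.15      ] 9.843492269571534
```

```bash
python3 -m handwheel '[[[0,0,0],[0,0,0.94],-1],[[0,0,0],[0,0,0.94],-1],[[0,0,0],[0,0,0.94],-1],[[0,0,0],[0,0,0.94],-1],[[0,0,0],[0,0,0.94],-1],[[0,0,0],[0,0,0.94],-1],[[0,0,0],[0,0,0.94],-1],[[0,0,0],[0,0,0.94],-1],[[0,0,0],[0,0,0.94],-1],[[0,0,0],[0,0,0.94],-1],[[-36.5,25.8,10],[0,0,0],-1],[[-36.5,25.8,10],[0,0,0],-1],[[-36.5,25.8,10],[0,0,0],-1],[[-36.5,25.8,10],[0,0,0],-1],[[-36.5,25.8,10],[0,0,0],-1],[[-36.5,25.8,10],[0,0,0],-1],[[-36.5,25.8,10],[0,0,0],-1],[[-36.5,25.8,10],[0,0,0],-1],[[0,0,0],[0,0,0],-1]]' 30
python3 - <<'E'
from h import *
q=np.load('q.npy'); L=pt(('L',-.048,.129),q); 
s=readout.get_state(); im=vision.get_image('wrist')
p=vision.camera_params('wrist'); w,x,y,z=s['ee_rot']; A=np.eye(4); A[:3,:3]=R.from_quat([x,y,z,w]).as_matrix(); A[:3,3]=s['position']
C=np.linalg.inv(A@p['hand_eye'])
pts=np.array([pt(k,q) for k in (('L',-.048,.142),('L',-.048,.129),('L',-.07,.104),('L',-.048,.104),('L',-.07,0),('C',.215,.014))])
uv=cv2.projectPoints(pts,cv2.Rodrigues(C[:3,:3])[0],C[:3,3],p['intrinsics'],p['dist'])[0][:,0]; print(uv.round(0).tolist())
for u in uv: cv2.circle(im,tuple(int(v) for v in u),3,(0,255,0),1)
cv2.imwrite('pics/w1.png',im); L[2]=.15; plan(L,q[2])
E
```

```text
clock: 2.48
position: [0.4858, 0.2724, 0.15]
ee_rot: [-0.0, 0.645, 0.764, -0.001]
contact_force: [-0.1, 0.2, -0.3]
width: 0.0857
gripper_force: 0.0
[[318.0, 187.0], [318.0, 204.0], [288.0, 234.0], [318.0, 234.0], [293.0, 335.0], [225.0, 449.0]]
turn(6deg) [-0.02  0.   -0.01] then shift mm (new axes) [ 0.3 -0.6  0.4] t 2.52
```

View pics/w1.png

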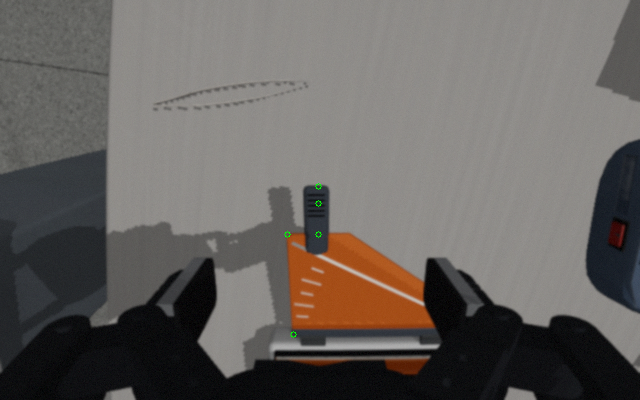

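The wrist view shows the left tab at (316,205), within 2 px of the prediction. I'm descending and gripping.

```bash
python3 -m handwheel '[[[0,-1,27],[0,0,0],-1],[[0,0,27],[0,0,0],-1],[[0,0,27],[0,0,0],-1],[[0,0,26],[0,0,0],-1],[[0,0,0],[0,0,0],1],[[0,0,0],[0,0,0],1],[[0,0,0],[0,0,0],1],[[0,0,0],[0,0,0],1],[[0,0,0],[0,0,0],1],[[0,0,0],[0,0,0],1],[[0,0,0],[0,0,0],1],[[0,0,0],[0,0,0],1]]' 30
python3 - <<'E'
from h import *
s=readout.get_state(); q=np.load('q.npy'); B=frame(q[2])
p0=s['position']
th0=q[3]; prev=th0
# arc of the pivot in (viewer y, z): rows of 5 deg
pr=None
for a in np.radians(np.append(np.arange(np.degrees(th0),90,6.5),91)):
    yz=1000*.129*np.array([np.cos(a),np.sin(a)])
    if pr is not None: print(np.degrees(a).round(1),(yz-pr).round(1)*[1,-1])
    pr=yz
E
```

```text
clock: 4.03
position: [0.4829, 0.2751, 0.0443]
ee_rot: [-0.001, 0.643, 0.766, 0.0]
contact_force: [-4.1, 2.6, 1.4]
width: 0.017
gripper_force: 34.6
18.6 [ -3.9 -14.1]
25.1 [ -5.4 -13.6]
31.6 [ -6.9 -12.9]
38.1 [ -8.4 -12. ]
44.6 [ -9.7 -11. ]
51.1 [-10.8  -9.8]
57.6 [-11.9  -8.5]
64.1 [-12.8  -7.1]
70.6 [-13.5  -5.6]
77.1 [-14.1  -4.1]
83.6 [-14.4  -2.4]
91.0 [-16.6  -0.8]
```

```bash
python3 -m handwheel '[[[-4,0,-14],[0,0,0],1],[[-5.4,0,-13.6],[0,0,0],1],[[-7,0,-13],[0,0,0],1],[[-8.4,0,-12],[0,0,0],1],[[-9.7,0,-11],[0,0,0],1],[[-10.8,0,-9.8],[0,0,0],1],[[-12,0,-8.5],[0,0,0],1],[[-12.8,0,-7],[0,0,0],1],[[0,0,0],[0,0,0],1]]'
```

```text
clock: 5.15
position: [0.4953, 0.2044, 0.134]
ee_rot: [-0.0, 0.644, 0.765, -0.0]
contact_force: [-4.5, -0.5, -1.3]
width: 0.0169
gripper_force: 33.1
```

```bash
python3 -m handwheel '[[[-13.5,0,-5.6],[0,0,0],1],[[-14,0,-4],[0,0,0],1],[[-14.4,0,-2.5],[0,0,0],1],[[-12,0,-1],[0,0,0],1],[[0,0,0],[0,0,0],1],[[0,0,0],[0,0,0],1]]'
```

```text
clock: 5.9
position: [0.5045, 0.152, 0.147]
ee_rot: [0.0, 0.643, 0.766, -0.0]
contact_force: [-5.9, -0.2, 2.4]
width: 0.017
gripper_force: 30.9
```

```bash
python3 -m handwheel '[[[-3,0,0],[0,0,0],1],[[-3,0,0],[0,0,0],1],[[0,0,0],[0,0,0],1]]'
```

```text
clock: 6.28
position: [0.5055, 0.1469, 0.1471]
ee_rot: [-0.0, 0.643, 0.766, 0.0]
contact_force: [-4.7, 1.5, 3.1]
width: 0.0172
gripper_force: 30.6
```

```bash
python3 -m handwheel '[[[-3,0,0],[0,0,0],1],[[-3,0,0],[0,0,0],1],[[0,0,0],[0,0,0],1]]'
```

```text
clock: 6.65
position: [0.5065, 0.1409, 0.147]
ee_rot: [-0.0, 0.643, 0.766, 0.0]
contact_force: [-5.7, 0.8, 3.1]
width: 0.0172
gripper_force: 29.8
```

Run:
```python
from h import *
a=vision.get_image('top')[145:245,280:450]; b=vision.get_image('side')[125:220,265:365]; w=vision.get_image('wrist')
a=cv2.resize(a,(470,276),interpolation=cv2.INTER_CUBIC); b=cv2.resize(b,(330,313),interpolation=cv2.INTER_CUBIC); w=cv2.resize(w[100:],(470,220+0))
m=np.zeros((600,800,3),np.uint8); m[:276,:470]=a; m[:313,470:]=b; m[280:500,:470]=w
cv2.imwrite('pics/m1.png',m)
```

```text
(no output)
```

View pics/m1.png

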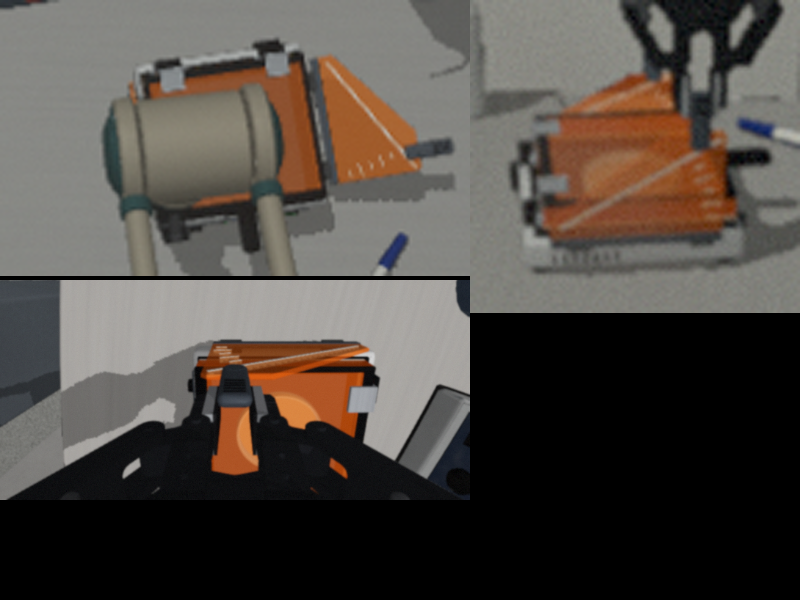

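The side view shows the left shield standing nearly upright between the fingers, and the tab is still gripped. Next I'll feel for the stop.

```bash
python3 -m handwheel '[[[-3,0,0.5],[0,0,0],1],[[-3,0,0.5],[0,0,0],1],[[0,0,0],[0,0,0],1]]'
python3 - <<'E'
from h import *
s=readout.get_state();print(s['contact_force'].round(1),s['moment'].round(2))
E
```

```text
clock: 7.18
position: [0.5072, 0.137, 0.1466]
ee_rot: [-0.002, 0.643, 0.765, 0.002]
contact_force: [-7.7, 6.1, 6.7]
width: 0.0172
gripper_force: 29.3
[-7.7  6.1  6.7] [1.35 1.2  0.11]
```

```bash
python3 -m handwheel '[[[-3,0,0],[0,0,0],1],[[-2,0,0],[0,0,0],1],[[0,0,0],[0,0,0],1]]'
python3 - <<'E'
from h import *
s=readout.get_state();print(s['contact_force'].round(1),s['moment'].round(2))
b=vision.get_image('side'); cv2.imwrite('pics/side2full.png',b); b=b[120:220,300:360]
cv2.imwrite('pics/side2.png',cv2.resize(b,None,fx=6,fy=6,interpolation=cv2.INTER_CUBIC))
E
```

```text
clock: 7.55
position: [0.5072, 0.1368, 0.1465]
ee_rot: [-0.005, 0.644, 0.765, 0.005]
contact_force: [-9.0, 20.0, 5.6]
width: 0.0172
gripper_force: 29.2
[-9.  20.   5.6] [3.13 1.41 0.1 ]
```

View pics/side2.png

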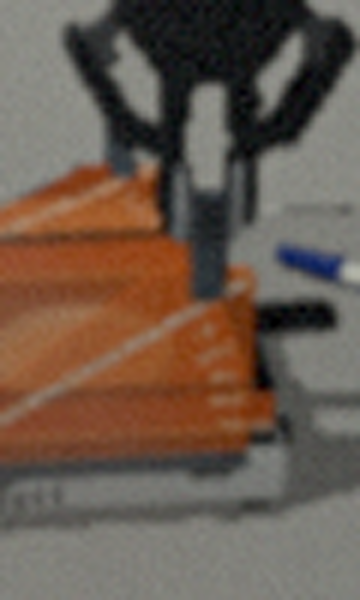

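The force rose to 20 N with no further motion, so the left shield is at its stop. I'll check its front corner, at about (341.2,164.6) in the full side image, against the model.

Run:
```python
from h import *
q=np.load('q.npy')
for a in (85,90,95):
    q[3]=np.radians(a); print(a,proj(pt(('L',-.07,.104),q),'side').round(1),proj(pt(('L',-.048,.117),q),'side').round(1))
```

```text
85 [341.9 165.8] [334.  161.9]
90 [341.4 164.3] [333.5 160.2]
95 [340.8 163. ] [332.9 158.8]
```

Model and image agree at about 90°, so I release, lift and go over to the right tab.

```bash
python3 -m handwheel '[[[3,0,0],[0,0,0],1],[[2,0,0],[0,0,0],1],[[0,0,0],[0,0,0],-1],[[0,0,0],[0,0,0],-1],[[0,0,0],[0,0,0],-1],[[0,0,-20],[0,0,0],-1],[[0,0,-30],[0,0,0],-1],[[0,0,-40],[0,0,0],-1],[[0,0,0],[0,0,0],-1]]'
python3 - <<'E'
from h import *
q=np.load('q.npy'); P=pt(('R',-.048,.129),q); print(P); P[2]+=.12; plan(P,q[2])
E
```

```text
clock: 8.72
position: [0.5107, 0.1347, 0.2387]
ee_rot: [0.003, 0.643, 0.766, 0.003]
contact_force: [0.9, 1.4, -0.2]
width: 0.0855
gripper_force: 0.0
[ 0.56265814 -0.17949054  0.0674995 ]
turn(6deg) [0.08 0.01 0.01] then shift mm (new axes) [-318.4   -2.5   51.2] t 8.72
```

```bash
python3 -m handwheel '[[[-40,-0.3,0],[0,0,0],-1],[[-40,-0.3,0],[0,0,0],-1],[[-40,-0.3,0],[0,0,0],-1],[[-40,-0.3,0],[0,0,0],-1],[[-40,-0.3,10],[0,0,0],-1],[[-40,-0.3,10],[0,0,0],-1],[[-40,-0.3,15],[0,0,0],-1],[[-38,-0.3,16],[0,0,0],-1],[[0,0,0],[0,0,0],-1]]'
python3 - <<'E'
from h import *
q=np.load('q.npy'); P=pt(('R',-.048,.129),q)
s=readout.get_state(); im=vision.get_image('wrist')
p=vision.camera_params('wrist'); w,x,y,z=s['ee_rot']; A=np.eye(4); A[:3,:3]=R.from_quat([x,y,z,w]).as_matrix(); A[:3,3]=s['position']
C=np.linalg.inv(A@p['hand_eye'])
pts=np.array([pt(k,q) for k in (('R',-.048,.142),('R',-.048,.129),('R',-.07,.104),('R',-.048,.104),('R',-.07,0),('C',.215,.014))])
uv=cv2.projectPoints(pts,cv2.Rodrigues(C[:3,:3])[0],C[:3,3],p['intrinsics'],p['dist'])[0][:,0]; print(uv.round(0).tolist())
for u in uv: cv2.circle(im,tuple(int(v) for v in u),3,(0,255,0),1)
cv2.imwrite('pics/w2.png',im); P[2]-=.016; plan(P,q[2])
E
```

```text
clock: 9.85
position: [0.5597, -0.1813, 0.1814]
ee_rot: [-0.002, 0.644, 0.765, -0.001]
contact_force: [-0.1, 0.7, -0.6]
width: 0.0851
gripper_force: 0.0
[[325.0, 214.0], [325.0, 196.0], [296.0, 163.0], [325.0, 163.0], [296.0, 28.0], [196.0, -143.0]]
turn(6deg) [-0.02 -0.02 -0.01] then shift mm (new axes) [ -0.3   2.9 130.9] t 9.9
```

View pics/w2.png

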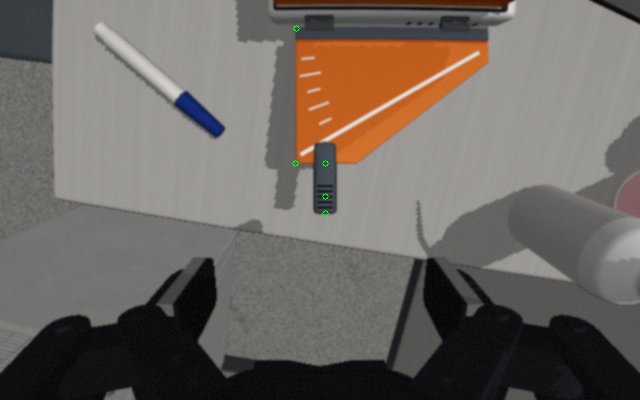

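The right tab sits at (325,196), matching the prediction, and the bottle behind it is well clear. I'm descending and gripping.

```bash
python3 -m handwheel '[[[0,1.5,30],[0,0,0],-1],[[0,1.4,30],[0,0,0],-1],[[0,0,28],[0,0,0],-1],[[0,0,24],[0,0,0],-1],[[0,0,18],[0,0,0],-1],[[0,0,0],[0,0,0],1],[[0,0,0],[0,0,0],1],[[0,0,0],[0,0,0],1],[[0,0,0],[0,0,0],1],[[0,0,0],[0,0,0],1],[[0,0,0],[0,0,0],1],[[0,0,0],[0,0,0],1],[[0,0,0],[0,0,0],1]]' 30
python3 - <<'E'
from h import *
q=np.load('q.npy')
pr=None
for a in np.radians(np.linspace(np.degrees(q[4]),90,12)):
    yz=1000*.129*np.array([np.cos(a),np.sin(a)])
    if pr is not None: print(np.degrees(a).round(1),(yz-pr).round(1)*[-1,-1])
    pr=yz
E
```

```text
clock: 11.52
position: [0.5627, -0.179, 0.0544]
ee_rot: [-0.0, 0.643, 0.766, -0.001]
contact_force: [-3.2, -3.4, 2.8]
width: 0.0171
gripper_force: 34.6
22.7 [  5.  -14.3]
29.4 [  6.7 -13.6]
36.2 [  8.2 -12.7]
42.9 [  9.6 -11.7]
49.6 [ 10.9 -10.5]
56.4 [12.1 -9.1]
63.1 [13.1 -7.6]
69.8 [13.9 -6.1]
76.5 [14.5 -4.4]
83.3 [14.9 -2.7]
90.0 [15.1 -0.9]
```

```bash
python3 -m handwheel '[[[5,0,-14.3],[0,0,0],1],[[6.7,0,-13.6],[0,0,0],1],[[8.2,0,-12.7],[0,0,0],1],[[9.6,0,-11.7],[0,0,0],1],[[10.9,0,-10.5],[0,0,0],1],[[12,0,-9],[0,0,0],1],[[13,0,-7.6],[0,0,0],1],[[14,0,-6],[0,0,0],1],[[14.5,0,-4.4],[0,0,0],1],[[15,0,-2.7],[0,0,0],1],[[15,0,-1],[0,0,0],1],[[3,0,0],[0,0,0],1],[[3,0,0],[0,0,0],1],[[3,0,0.5],[0,0,0],1],[[0,0,0],[0,0,0],1]]'
```

```text
clock: 13.4
position: [0.5398, -0.0482, 0.1487]
ee_rot: [0.001, 0.643, 0.766, -0.001]
contact_force: [-7.1, -2.5, -0.3]
width: 0.017
gripper_force: 30.7
```

```bash
python3 -m handwheel '[[[3,0,0.5],[0,0,0],1],[[3,0,0],[0,0,0],1],[[3,0,0],[0,0,0],1],[[0,0,0],[0,0,0],1]]'
python3 - <<'E'
from h import *
print(readout.get_state()['contact_force'].round(1))
E
```

```text
clock: 13.9
position: [0.5397, -0.0473, 0.1485]
ee_rot: [0.007, 0.642, 0.767, -0.006]
contact_force: [-5.7, -22.9, -4.0]
width: 0.017
gripper_force: 29.8
[ -5.7 -22.9  -4. ]
```

The right stop is reached too (23 N). I'll ease off, release and lift.

```bash
python3 -m handwheel '[[[-3,0,0],[0,0,0],1],[[-3,0,0],[0,0,0],1],[[0,0,0],[0,0,0],-1],[[0,0,0],[0,0,0],-1],[[0,0,0],[0,0,0],-1],[[0,0,-20],[0,0,0],-1],[[0,0,-30],[0,0,0],-1],[[0,0,-40],[0,0,0],-0.5],[[0,0,0],[0,0,0],0]]'
python3 - <<'E'
from h import *
q=np.load('q.npy'); P=pt(('C',.199,.014),q); print(P,readout.get_state()['qpos'].round(2)); P[2]=.15
for d in (-np.pi/2,np.pi/2): plan(P,q[2]+d)
E
```

```text
clock: 15.02
position: [0.5426, -0.0445, 0.2405]
ee_rot: [0.004, 0.643, 0.766, 0.002]
contact_force: [0.2, 0.0, -1.2]
width: 0.0519
gripper_force: 0.0
[0.45552137 0.03436116 0.058     ] [-0.21  0.22  1.56  0.    1.35 -0.38]
turn(6deg) [ 0.08 -0.04 15.02] then shift mm (new axes) [-72.3 -92.6  90.5] t 15.03
turn(6deg) [  0.04   0.08 -14.98] then shift mm (new axes) [72.3 92.6 90.5] t 15.03
```

```bash
python3 -m handwheel '[[[0,0,0],[0,0,1],0],[[0,0,0],[0,0,1],0],[[0,0,0],[0,0,1],0],[[0,0,0],[0,0,1],0],[[0,0,0],[0,0,1],0],[[0,0,0],[0,0,1],0],[[0,0,0],[0,0,1],0],[[0,0,0],[0,0,1],0],[[0,0,0],[0,0,1],0],[[0,0,0],[0,0,1],0],[[0,0,0],[0,0,1],0],[[0,0,0],[0,0,1],0],[[0,0,0],[0,0,1],0],[[0,0,0],[0,0,1],0],[[0,0,0],[0,0,1],0],[[-24,-31,0],[0,0,0],0],[[-24,-31,30],[0,0,0],0],[[-24,-31,30],[0,0,0],0],[[0,0,30],[0,0,0],0],[[0,0,0],[0,0,0],0]]'
python3 - <<'E'
from h import *
q=np.load('q.npy'); P=pt(('C',.199,.014),q)
s=readout.get_state(); im=vision.get_image('wrist')
p=vision.camera_params('wrist'); w,x,y,z=s['ee_rot']; A=np.eye(4); A[:3,:3]=R.from_quat([x,y,z,w]).as_matrix(); A[:3,3]=s['position']
C=np.linalg.inv(A@p['hand_eye'])
pts=np.array([pt(k,q) for k in (('C',.199,.014),('C',.215,.014))])
uv=cv2.projectPoints(pts,cv2.Rodrigues(C[:3,:3])[0],C[:3,3],p['intrinsics'],p['dist'])[0][:,0]; print(uv.round(0).tolist())
for u in uv: cv2.circle(im,tuple(int(v) for v in u),3,(0,255,0),1)
cv2.imwrite('pics/w3.png',im); P[2]-=.019; plan(P,q[2]-np.pi/2)
E
```

```text
clock: 17.52
position: [0.4506, 0.0353, 0.1447]
ee_rot: [-0.001, 0.996, 0.087, -0.003]
contact_force: [0.0, 0.2, -0.1]
width: 0.0427
gripper_force: 0.0
[[324.0, 199.0], [323.0, 222.0]]
turn(6deg) [-0.01  0.02  0.02] then shift mm (new axes) [  2.9   1.1 107.1] t 17.57
```

View pics/w3.png

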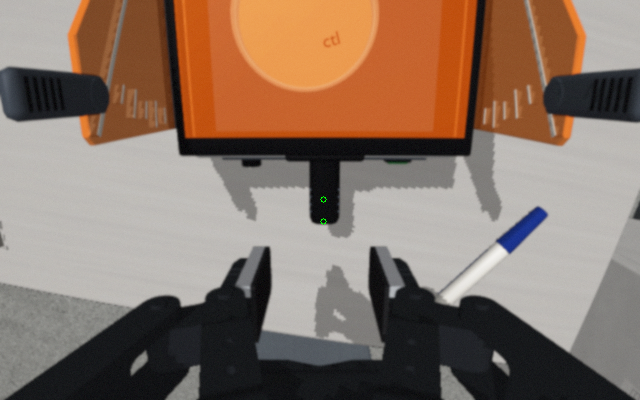

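Both shields stand upright. The handle is at (323,199) as predicted, with the knob and switch clear of the half-open fingers. I'm descending and gripping at 70 N.

```bash
python3 -m handwheel '[[[3,1,27],[0,0,0],0],[[0,0,27],[0,0,0],0],[[0,0,27],[0,0,0],0],[[0,0,26],[0,0,0],0],[[0,0,0],[0,0,0],0],[[0,0,0],[0,0,0],1],[[0,0,0],[0,0,0],1],[[0,0,0],[0,0,0],1],[[0,0,0],[0,0,0],1],[[0,0,0],[0,0,0],1],[[0,0,0],[0,0,0],1],[[0,0,0],[0,0,0],1]]' 70
python3 - <<'E'
from h import *
pr=None
for a in np.radians(np.arange(0,30.1,2)):
    v=1000*np.array([.082-.199*np.cos(a)-.014*np.sin(a),-(.044-0+.014*np.cos(a)+.199*np.sin(a))])
    if pr is not None: print(np.degrees(a).round(1),(v-pr).round(1))
    pr=v
E
```

```text
clock: 19.08
position: [0.4578, 0.0338, 0.0407]
ee_rot: [0.0, 0.996, 0.087, 0.002]
contact_force: [1.4, -2.9, 6.7]
width: 0.0185
gripper_force: 69.1
2.0 [-0.4 -6.9]
4.0 [-0.1 -6.9]
6.0 [ 0.1 -6.9]
8.0 [ 0.4 -6.8]
10.0 [ 0.6 -6.8]
12.0 [ 0.8 -6.7]
14.0 [ 1.1 -6.7]
16.0 [ 1.3 -6.6]
18.0 [ 1.6 -6.5]
20.0 [ 1.8 -6.4]
22.0 [ 2.  -6.3]
24.0 [ 2.3 -6.2]
26.0 [ 2.5 -6.1]
28.0 [ 2.7 -6. ]
30.0 [ 2.9 -5.8]
```

```bash
python3 -m handwheel '[[[-0.4,0,-6.9],[0,0,0],1],[[0,0,-6.9],[0,0,0],1],[[0,0,-6.9],[0,0,0],1],[[0.4,0,-6.8],[0,0,0],1],[[0.6,0,-6.8],[0,0,0],1],[[0.8,0,-6.7],[0,0,0],1],[[1.1,0,-6.7],[0,0,0],1],[[1.3,0,-6.6],[0,0,0],1],[[1.6,0,-6.5],[0,0,0],1],[[1.8,0,-6.4],[0,0,0],1],[[2,0,-6.3],[0,0,0],1],[[2.3,0,-6.2],[0,0,0],1],[[2.5,0,-6.1],[0,0,0],1],[[2.7,0,-6],[0,0,0],1],[[2.9,0,-5.8],[0,0,0],1],[[0,0,0],[0,0,0],1],[[0,0,0],[0,0,0],1]]'
python3 - <<'E'
from h import *
b=vision.get_image('side'); cv2.imwrite('pics/side3full.png',b); b=b[110:205,270:365]
cv2.imwrite('pics/side3.png',cv2.resize(b,None,fx=6,fy=6,interpolation=cv2.INTER_CUBIC))
s=readout.get_state(); q=np.load('q.npy'); g=s['position']+[0,0,.019]; d=g[:2]-q[:2]; c,sn=np.cos(q[2]),np.sin(q[2])
vx=c*d[0]+sn*d[1]; vz=g[2]; print('viewer x,z',vx,vz,'angle',np.degrees(np.arctan2(vz-.044,.082-vx)-np.arctan2(.014,.199)),np.hypot(vz-.044,.082-vx),s['contact_force'].round(1))
E
```

```text
clock: 21.2
position: [0.4838, 0.0383, 0.1366]
ee_rot: [-0.0, 0.996, 0.086, 0.008]
contact_force: [20.8, 2.2, -20.0]
width: 0.0183
gripper_force: 69.0
viewer x,z -0.08847475673342221 0.15556310089480582 angle 29.177547256601542 0.20373504402675577 [ 20.8   1.5 -19.8]
```

View pics/side3.png

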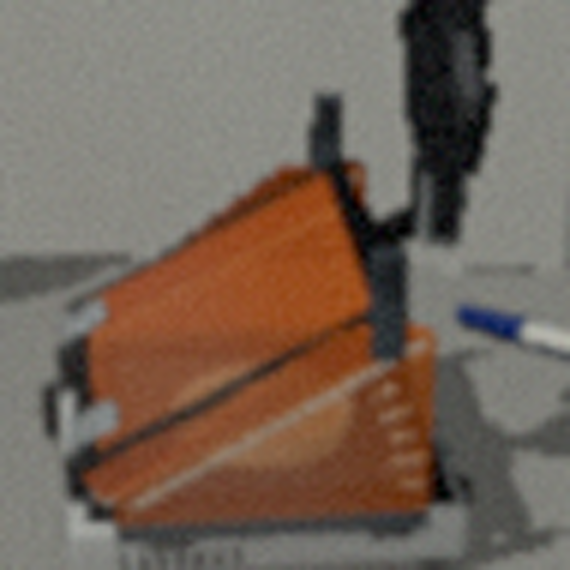

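The side view shows the cover open, with its lower side edge along the shield's white line from (130,505) to (425,340) in the crop. The 20 N radial pull means the tool sits about 4 mm too far out. I'll ease it inward and nudge up.

```bash
python3 -m handwheel '[[[2,0,1],[0,0,0],1],[[1.5,0,-0.5],[0,0,0],1],[[0,0,0],[0,0,0],1],[[0,0,0],[0,0,0],1]]'
python3 - <<'E'
from h import *
s=readout.get_state(); q=np.load('q.npy'); g=s['position']+[0,0,.0173]; d=g[:2]-q[:2]; c,sn=np.cos(q[2]),np.sin(q[2])
vx=c*d[0]+sn*d[1]; vz=g[2]; print('viewer x,z',vx,vz,'angle',np.degrees(np.arctan2(vz-.044,.082-vx)-np.arctan2(.014,.199)),np.hypot(vz-.044,.082-vx),s['contact_force'].round(1))
# hood corner from side view: shut pixel -> viewer frame at z .068, then predict
p=vision.camera_params('side'); Rm=cv2.Rodrigues(p['rvec'])[0]; o=-Rm.T@p['tvec']
for nm,a,b in (('front',(265+548/7,135+345/7),(270+370/6,110+318/6)),):
    r=Rm.T@np.append(cv2.undistortPoints(np.array([[a]]),p['intrinsics'],p['dist'])[0,0],1)
    W=o+r*(.068-o[2])/r[2]; d=W[:2]-q[:2]; v=np.array([c*d[0]+sn*d[1],-sn*d[0]+c*d[1],.068]); print(nm,v.round(4),'now',np.round(b,1))
    for t in (26,28,30,32):
        T=np.radians(t); X=.082-v[0]; u=np.array([.082-X*np.cos(T)-.024*np.sin(T),v[1],.044+.024*np.cos(T)+X*np.sin(T)]); print(t,proj(toworld(u,q),'side').round(1))
E
```

```text
clock: 21.75
position: [0.4835, 0.0383, 0.1361]
ee_rot: [0.0, 0.996, 0.087, 0.004]
contact_force: [12.5, -1.1, -12.5]
width: 0.0185
gripper_force: 70.2
viewer x,z -0.08876256144067401 0.1533999862188022 angle 28.621653538085113 0.20280091068447914 [ 12.5  -1.1 -12.5]
front [-0.08   0.093  0.068] now [331.7 163. ]
26 [342.1 162.2]
28 [341.5 160.7]
30 [340.9 159.2]
32 [340.1 157.7]
```

```bash
python3 -m handwheel '[[[1.5,0,0.5],[0,0,0],1],[[1.5,0,0],[0,0,0],1],[[0,0,0],[0,0,0],1],[[0,0,0],[0,0,0],1]]'
cat > ang.py <<'E'
from h import *
def edge(im,guess):  # guess: two pixel ends of the dark hood edge; darkest subpixel row per column
    g=cv2.cvtColor(cv2.GaussianBlur(im,(3,3),0),cv2.COLOR_BGR2GRAY).astype(float); out=[]
    for u in range(296,326):
        v0=np.interp(u,[guess[0][0],guess[1][0]],[guess[0][1],guess[1][1]]); r=np.arange(int(round(v0))-3,int(round(v0))+4)
        wgt=np.maximum(np.percentile(g[r,u],60)-g[r,u],0)**2; out.append((u,(wgt*r).sum()/wgt.sum()))
    return np.array(out)
def model(t,q,v=(-.08,.093)):
    T=np.radians(t); P=[]
    for x in (-.08,.07):
        X=.082-x; P.append(proj(toworld(np.array([.082-X*np.cos(T)-.024*np.sin(T),v[1],.044+.024*np.cos(T)+X*np.sin(T)]),q),'side'))
    return P
def resid(im,t,q):
    m=model(t,q); m=sorted(m,key=lambda a:a[0]); e=edge(im,m); d=e[:,1]-np.interp(e[:,0],[m[0][0],m[1][0]],[m[0][1],m[1][1]])
    k=np.polyfit(e[:,0]-311,d,1); return k.round(3), np.median(d).round(2)
q=np.load('q.npy'); print('shut',resid(cv2.imread('pics/side0.png'),0,q))
im=vision.get_image('side')
for t in (27,28,29,30,31,32): print(t,resid(im,t,q))
s=readout.get_state(); print(s['contact_force'].round(1),s['position'].round(4),round(s['clock'],2))
E
python3 ang.py
```

```text
clock: 22.25
position: [0.4832, 0.0383, 0.1356]
ee_rot: [0.0, 0.996, 0.087, 0.001]
contact_force: [6.2, -2.4, -6.4]
width: 0.0184
gripper_force: 71.0
shut (array([0.007, 0.049]), np.float64(0.06))
27 (array([-0.008, -2.75 ]), np.float64(-2.83))
28 (array([-0.003, -2.775]), np.float64(-2.86))
29 (array([ 1.000e-03, -2.736e+00]), np.float64(-2.73))
30 (array([ 0.007, -2.625]), np.float64(-2.61))
31 (array([ 0.017, -2.48 ]), np.float64(-2.46))
32 (array([ 0.034, -2.244]), np.float64(-2.27))
[ 4.7 -3.2 -6. ] [0.4832 0.0383 0.1356] 22.3
```

```bash
cat > ang2.py <<'E'
from h import *
from scipy.ndimage import map_coordinates
import sys
q=np.load('q.npy')
def prof(im,t,dv=0,y=.093,z=.024):
    g=cv2.cvtColor(im,cv2.COLOR_BGR2GRAY).astype(float); T=np.radians(t); P=[]
    for x in np.linspace(-.03,.065,60):
        X=.082-x; P.append(proj(toworld(np.array([.082-X*np.cos(T)-z*np.sin(T),y,.044+z*np.cos(T)+X*np.sin(T)]),q),'side'))
    P=np.array(P); return map_coordinates(g,[P[:,1]+dv,P[:,0]],order=1).mean()
a=cv2.imread('pics/side0.png'); b=vision.get_image('side')
print('shut',[(t,round(prof(a,t))) for t in range(-8,10,1)])
print('now',[(t,round(prof(b,t))) for t in range(18,42,1)])
g=lambda u,v:b[v,u].tolist()
print('col 311',[(v,g(311,v)) for v in range(160,192)])
E
python3 ang2.py
```

```text
shut [(-8, 80), (-7, 78), (-6, 77), (-5, 76), (-4, 74), (-3, 72), (-2, 67), (-1, 63), (0, 59), (1, 59), (2, 64), (3, 72), (4, 81), (5, 88), (6, 94), (7, 98), (8, 100), (9, 102)]
now [(18, 97), (19, 95), (20, 92), (21, 90), (22, 89), (23, 89), (24, 89), (25, 89), (26, 89), (27, 89), (28, 89), (29, 89), (30, 89), (31, 89), (32, 88), (33, 86), (34, 83), (35, 79), (36, 75), (37, 73), (38, 73), (39, 75), (40, 76), (41, 78)]
col 311 [(160, [40, 80, 157]), (161, [43, 86, 157]), (162, [49, 86, 163]), (163, [33, 77, 149]), (164, [34, 75, 146]), (165, [40, 75, 141]), (166, [37, 71, 132]), (167, [43, 77, 133]), (168, [41, 71, 127]), (169, [47, 77, 133]), (170, [60, 88, 141]), (171, [62, 88, 132]), (172, [65, 78, 105]), (173, [45, 55, 71]), (174, [40, 58, 93]), (175, [46, 73, 123]), (176, [46, 76, 136]), (177, [50, 80, 136]), (178, [50, 81, 137]), (179, [46, 74, 132]), (180, [46, 80, 133]), (181, [62, 92, 139]), (182, [88, 115, 146]), (183, [100, 119, 145]), (184, [98, 119, 144]), (185, [80, 106, 139]), (186, [71, 100, 138]), (187, [62, 91, 127]), (188, [58, 77, 116]), (189, [57, 76, 115]), (190, [52, 71, 110]), (191, [48, 68, 109])]
```

My model had a sign error in the height term: a point above the hinge moves backwards as the cover opens. I'll fix it and re-measure the angle.

```bash
sed -i 's/-z\*np.sin(T),y/+z*np.sin(T),y/; s/range(18,42,1)/range(22,37,1)/; /col 311/d; /^g=/d' ang2.py; sed -i 's/-r\*np.sin(q\[5\])/+r*np.sin(q[5])/' h.py
cat >> ang2.py <<'E'
ts=np.arange(22,37,.1); p=np.array([prof(b,t) for t in ts]); w=np.maximum(np.median(p)-p,0)**2; t0=ts[p.argmin()]; m=abs(ts-t0)<2.5; print('now min',t0.round(1),'centroid',((w*ts)[m].sum()/w[m].sum()).round(2))
ts=np.arange(-5,6,.1); p=np.array([prof(a,t) for t in ts]); print('shut min',ts[p.argmin()].round(1))
s=readout.get_state(); g=s['position']+[0,0,.0173]; d=g[:2]-q[:2]; c,sn=np.cos(q[2]),np.sin(q[2]); vx=c*d[0]+sn*d[1]; r=np.hypot(g[2]-.044,.082-vx)
print('arm angle',np.degrees(np.arctan2(g[2]-.044,.082-vx)-np.arcsin(.014/r)).round(2),'r',r.round(4),s['contact_force'].round(1),round(s['clock'],2))
E
python3 ang2.py
```

```text
shut [(-8, 80), (-7, 78), (-6, 77), (-5, 76), (-4, 74), (-3, 72), (-2, 67), (-1, 63), (0, 59), (1, 59), (2, 64), (3, 72), (4, 81), (5, 88), (6, 93), (7, 97), (8, 99), (9, 100)]
now [(22, 84), (23, 81), (24, 77), (25, 71), (26, 64), (27, 60), (28, 60), (29, 65), (30, 74), (31, 81), (32, 87), (33, 90), (34, 91), (35, 91), (36, 90)]Traceback (most recent call last):
  File "ang2.py", line 13, in <module>
    ts=np.arange(22,37,.1); p=np.array([prof(b,t) for t in ts]); w=np.maximum(np.median(p)-p,0)**2; t0=ts[p.argmin()]; m=abs(ts-t0)<2.5; print('now min',t0.round(1),'centroid',((w*ts)[m].sum()/w[m].sum()).round(2))
                                        ~~~~^^^^^
  File "ang2.py", line 8, in prof
    X=.082-x; P.append(proj(toworld(np.array([.082-X*np.cos(T)+z*np.sin(T),y,.044+z*np.cos(T)+X*np.sin(T)]),q),'side'))
                       ~~~~^^^^^^^^^^^^^^^^^^^^^^^^^^^^^^^^^^^^^^^^^^^^^^^^^^^^^^^^^^^^^^^^^^^^^^^^^^^^^^^^^^^^^^^^^^^
  File "h.py", line 15, in proj
    p=vision.camera_params(cam)
ValueError: time passes only in moves, steps and waits
```

The image puts the cover at about 27.3°, so it needs roughly 2.5° more, about 9 mm along the tangent.

```bash
sed -i 's/^def proj/import functools\n@functools.lru_cache\ndef cp(cam): return vision.camera_params(cam)\ndef proj/; s/    p=vision.camera_params(cam)/    p=cp(cam)/' h.py
python3 -m handwheel '[[[2.5,0,-3.8],[0,0,0],1],[[2.5,0,-3.7],[0,0,0],1],[[0,0,0],[0,0,0],1],[[0,0,0],[0,0,0],1]]'; python3 ang2.py | tail -4
```

```text
clock: 22.9
position: [0.487, 0.0389, 0.1417]
ee_rot: [0.001, 0.996, 0.087, -0.001]
contact_force: [7.5, -3.0, -12.4]
width: 0.0186
gripper_force: 70.2
now [(22, 84), (23, 83), (24, 82), (25, 79), (26, 74), (27, 68), (28, 60), (29, 56), (30, 57), (31, 63), (32, 71), (33, 79), (34, 83), (35, 86), (36, 87)]
now min 29.3 centroid 29.3
shut min 0.5
arm angle 30.57 r 0.203 [  6.7  -3.3 -12.1] 22.95
```

```bash
cat > ang3.py <<'E'
from h import *
from scipy.ndimage import map_coordinates
q=np.load('q.npy')
def prof(im,t,y,z,ch=0,xs=(.05,.125)):
    g=im[...,ch].astype(float); T=np.radians(t)
    P=np.array([proj(toworld(np.array([.082-X*np.cos(T)+z*np.sin(T),y,.044+z*np.cos(T)+X*np.sin(T)]),q),'side') for X in np.linspace(*xs,40)])
    return map_coordinates(g,[P[:,1],P[:,0]],order=1).mean()
a=cv2.imread('pics/side2full.png'); b=np.mean([vision.get_image('side') for _ in range(3)],axis=0)
ts=np.arange(24,39,.5)
print('t, shield plane: shut now (blue ch) | cover plane y .092: now shut | top edge gray-ish red')
for t in ts: print(t,[round(v) for v in (prof(a,t,.106,0),prof(b,t,.106,0),prof(b,t,.092,0),prof(a,t,.092,0),prof(b,t,.093,.024,2))])
for t in (28,30,32): print(t,[proj(toworld(np.array([.082-.1*np.cos(np.radians(t)),y,.044+.1*np.sin(np.radians(t))]),q),'side').round(2) for y in (.106,.092)])
E
python3 ang3.py
```

```text
t, shield plane: shut now (blue ch) | cover plane y .092: now shut | top edge gray-ish red
24.0 [47, 65, 87, 79, 131]
24.5 [48, 66, 89, 82, 130]
25.0 [50, 67, 90, 85, 127]
25.5 [52, 68, 90, 86, 124]
26.0 [55, 70, 89, 85, 120]
26.5 [59, 73, 86, 82, 115]
27.0 [65, 77, 82, 77, 107]
27.5 [71, 82, 77, 71, 99]
28.0 [77, 87, 71, 65, 90]
28.5 [84, 91, 66, 59, 82]
29.0 [88, 94, 62, 54, 76]
29.5 [91, 95, 59, 50, 73]
30.0 [91, 95, 57, 49, 74]
30.5 [89, 92, 54, 48, 78]
31.0 [84, 87, 52, 48, 86]
31.5 [78, 82, 50, 48, 96]
32.0 [72, 76, 48, 48, 105]
32.5 [65, 71, 46, 48, 114]
33.0 [60, 67, 45, 49, 121]
33.5 [56, 63, 44, 49, 127]
34.0 [53, 60, 43, 49, 132]
34.5 [51, 57, 43, 49, 135]
35.0 [50, 54, 43, 49, 137]
35.5 [49, 52, 43, 49, 138]
36.0 [49, 50, 43, 49, 138]
36.5 [49, 48, 44, 50, 138]
37.0 [48, 47, 44, 51, 138]
37.5 [48, 46, 44, 52, 138]
38.0 [48, 46, 45, 53, 138]
38.5 [48, 45, 45, 54, 138]
28 [array([317.95, 180.37]), array([317.36, 178.08])]
30 [array([317.35, 179.4 ]), array([316.76, 177.12])]
32 [array([316.7 , 178.46]), array([316.12, 176.19])]
```

The shield line reads 29.75° (its true value is 30°, so the left shield is upright). The cover reads about 29 to 29.5° by image and 30.5° by arm. A final small nudge up of about 0.6° follows.

```bash
python3 -m handwheel '[[[1.5,0,-1.7],[0,0,0],1],[[0,0,0],[0,0,0],1],[[0,0,0],[0,0,0],1],[[0,0,0],[0,0,0],1],[[0,0,0],[0,0,0],1]]'; python3 ang2.py | tail -3
python3 - <<'E'
from h import *
a=cv2.imread('pics/top0.png'); b=vision.get_image('top'); d=cv2.absdiff(a,b).max(2)
for n,(u0,v0,u1,v1) in dict(dishes=(150,150,240,215),plate=(165,215,222,265),tally=(220,200,245,228),forceps=(262,222,285,270),marker=(398,225,432,270)).items(): print(n,(d[v0:v1,u0:u1]>60).sum())
# right shield: white line visible in the top view? dark tab end position
q=np.load('q.npy')
for t in (80,85,90): q[4]=np.radians(t); print(t,proj(pt(('R',-.048,.142),q),'top').round(1))
g=b.astype(int).sum(2)[180:225,385:430]; print(b[150:220,280:450].shape)
o=cv2.inRange(cv2.cvtColor(b,cv2.COLOR_BGR2HSV),(5,130,100),(20,255,255)); ys,xs=np.nonzero(o[150:240,300:450]); print('orange x range',xs.min()+300,xs.max()+300, 'was',end=' '); o=cv2.inRange(cv2.cvtColor(a,cv2.COLOR_BGR2HSV),(5,130,100),(20,255,255)); ys,xs=np.nonzero(o[150:240,300:450]); print(xs.min()+300,xs.max()+300)
q[4]=np.pi/2; q[3]=np.pi/2; print('pred top edges',[proj(pt((k,x,r),q),'top').round(1).tolist() for k in 'LR' for x,r in ((-.07,.104),(.078,.026))])
E
```

```text
clock: 23.72
position: [0.4877, 0.0391, 0.143]
ee_rot: [0.001, 0.996, 0.087, -0.001]
contact_force: [7.5, -3.3, -12.5]
width: 0.0185
gripper_force: 70.1
now min 30.0 centroid 29.92
shut min 0.5
arm angle 30.98 r 0.203 [  7.5  -3.1 -13.2] 23.77
dishes 0
plate 0
tally 0
forceps 0
marker 157
80 [416.2 199.3]
85 [412.2 199.9]
90 [408.  200.5]
(70, 170, 3)
orange x range 327 402 was 301 431
pred top edges [[335.9, 219.6], [327.2, 174.3], [406.4, 209.2], [393.1, 164.8]]
```

Run:
```python
from h import *
for im in (cv2.imread('pics/top0.png'),vision.get_image('top')):
    o=cv2.inRange(cv2.cvtColor(im,cv2.COLOR_BGR2HSV),(110,120,40),(125,255,255))[222:275,395:435]; y,x=np.nonzero(o); print(len(x),x.mean()+395 if len(x) else 0,y.mean()+222 if len(x) else 0)
s=readout.get_state(); print(s['clock'],s['qd'].round(3),s['gripper_force'])
```

```text
43 421.74418604651163 235.81395348837208
0 0 0
23.875 [ 0.     0.001  0.001 -0.001  0.002 -0.001] 70.12232780456543
```

Run:
```python
from h import *
for im in (cv2.imread('pics/side0.png'),cv2.imread('pics/side2full.png'),vision.get_image('side')):
    o=cv2.inRange(cv2.cvtColor(im,cv2.COLOR_BGR2HSV),(110,120,40),(128,255,255))[150:185,335:390]; y,x=np.nonzero(o); print(len(x),x.mean()+335,y.mean()+150)
b=vision.get_image('top')[222:275,395:435]; print(b[::8,::8].mean(2).round().astype(int).tolist())
```

```text
24 351.375 163.375
24 351.375 163.375
23 351.3478260869565 163.30434782608697
[[88, 89, 93, 82, 86], [96, 96, 96, 75, 68], [133, 133, 133, 105, 112], [110, 135, 134, 101, 107], [97, 95, 156, 91, 105], [95, 93, 135, 103, 108], [96, 96, 95, 81, 61]]
```

The side view shows the marker has not moved; the arm hides it in the top view. The cover is at about 30° and held, so I'm handing in.

```bash
python3 -c "
from rig import manip
print(manip.sign_off())"
```

```text
the job is handed in; nothing more can be done
None
```

The job is handed in at about 24 s: both shields are upright at their stops, the cover is held open by its handle at about 30° (30° by the side camera, 31° by the arm), and the bystanders I checked had not moved.

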